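Take the bayonet lens off the inspection camera and store it

TASK

Take the lens off the upward-facing inspection camera and stand it in the empty storage cup: press the black release button fully down, turn the lens counter-clockwise (seen from above) until you feel its stop, which comes somewhere short of a quarter turn, and lift it straight off. Be gentle: do not lean hard on the button, force the lens against its stop, drag it up while its lugs still catch, or bang it down. Leave it standing upright and fully seated in the cup, let go of it, and leave the spare lens and the other things on the plate where they are.

Things in the scene. Friction and masses are not known exactly. Their poses are not given: they have to be found in the camera images.
- camera: Grey camera block, 90 mm (its x) by 170 mm (its y), 58.5 mm high, fixed to the table, lens mount up in the middle of its top. Origin under its centre. More than 25 N on it from the lens, or 30 N from the fingers, damages it: the stop bears on two lugs 24 mm from the lens axis, so turn with under about 0.4 N m (turning freely takes about 0.1), and lift with no more than about 10 N above the lens's weight.
- mount (a point): Centre of the mount, on the plane (60 mm above the table) where the lens flange rests. z up, -y towards the release button. Steel claws hold the two lens lugs down, with 1.5 mm play up and down and about 1.5 mm sideways. The lens starts locked, its x axis along this x. It unlocks counter-clockwise from above; clockwise it is stopped after about 7 degrees.
- button_top (a point): Centre of the top of the release button: a round black cap, 18 mm diameter, 68 mm from the lens axis on the camera's -y side, its top 10 mm above the mount plane. It presses straight down 7 mm against about 4 N of friction to a hard end, and stays down when let go.
- release (a joint): Travel of the release button in m: 0 up (lens locked), 0.007 fully down. It carries a steel pin that stands between the two teeth of the lens flange; from 0.005 on the pin is clear of them and the lens can turn.
- lens: The lens, 0.25 to 0.45 kg. Steel flange 68 mm wide, 6 mm thick, with a two-toothed tab reaching 42 mm out on its -y side. Below it a 40 mm spigot, 9 mm long, with two lugs out to 27 mm from the axis along x. The lugs pass the claws only within 3 degrees of a stiffly sprung stop (0.2 N m per degree) hidden anywhere 50 to 86 degrees past locked: feel for it. Origin on the axis, underside of the flange.
- lens_grip (a point): Where to grasp the lens: on its axis, amid the ribbed band of its round black barrel, 34 mm above the underside of the flange. The barrel is 54 mm in diameter and spans 6 to 55 mm above the flange's underside. z up along the axis.
- cup_free: The empty storage cup: a grey plastic ring fixed to the table, outer diameter 86 to 92 mm, bore 60 mm, 18 mm high; origin under its centre. More than 60 N from the lens on it is banging.
- cup_free_seat (a point): Centre of the upper rim of the empty cup, 18 mm above the table. The lens stands with its flange on this rim and its lugs in the bore (about 2 mm play), in any yaw; its grip point is then 34 mm above this point. The other, equal cup holds the spare lens; the two cups may change places.
- spare: The spare lens standing in the other cup: flange 68 mm, a 48 mm barrel widening to 59 mm at the top, 56 mm high. Origin on its axis on the underside of the flange. Bystander.
- meter: White hand-held temperature meter, 150 x 42 x 24 mm, lying flat; origin under its middle. Bystander.
- caliper: Digital caliper lying flat, 210 mm long, 12 mm thick; origin under its middle. Bystander.
- gaugeblock: Steel gauge block, 60 x 35 x 9 mm, lying flat; origin under its centre. Bystander.
- weight: Small brass weight with a knob, 34 mm diameter, 44 mm high; origin under its centre. Bystander.
- driver: Screwdriver, 170 mm long, lying flat; origin under it. Bystander.
Mind the look-alikes: they are no part of the job. Of the things like the camera, leave any that is blue; of the rest the smaller one is meant.

How it is judged (in metres and radians):
On the way, in this order (a step that is already met when the one before it is completed fails the run):
1. the release button is pressed fully down (at least 5 mm) (value of joint release above 0.005 m), for 0.1 s.
2. the lens is turned counter-clockwise by more than 43 degrees while still in the mount (angle between the x axis of lens_grip and the x axis of mount, either way round above 0.75 rad and z of lens_grip in the frame of mount below 0.0385 m and horizontal distance between lens_grip and mount below 0.006 m), for 0.1 s.
3. the lens is lifted at least 15 mm off the mount (z of lens_grip in the frame of mount above 0.049 m), for 0.1 s.
At the end, for the whole second after the job is handed in: The lens stands upright (within 3.4 degrees) in the empty cup, its axis within 5 mm of the cup's and its flange down on the rim (grip point 31 to 36.5 mm above it), at rest and let go (horizontal distance between lens_grip and cup_free_seat below 0.005 m and z of lens_grip in the frame of cup_free_seat between 0.031 and 0.0365 m and angle between lens_grip's own z axis and vertical below 0.06 rad and linear speed of lens below 0.02 m/s); the robot touches nothing.
It fails at once if more than 25 N between the lens and the camera mount (contact force between lens and camera above 25 N).
It fails at once if the fingers press on the camera or its release button with more than 30 N (contact force between the fingers and camera above 30 N).
It fails at once if the lens is set down with more than 60 N on the cup (contact force between lens and cup_free above 60 N).
It fails at once if the spare lens, meter, caliper, gauge block, brass weight or screwdriver is moved by more than 20 mm (distance of any of spare, meter, caliper, gaugeblock, weight, driver from where it was at the start of the episode above 0.02 m).
It also fails if it takes over 72 s, if anything falls off the work surface, if the arm or the gripper's body presses on something with over 40 N, if the wrist force passes 120 N, or if a joint passes its speed limit or range.

ROBOT

A 6-joint arm with a two-finger parallel gripper is mounted at the origin on the work surface. World frame = base frame: x ahead of the robot, y to its left, z up, the work surface at z = 0. Lengths are in m, angles in degrees, forces in N, time in s.
With the tool pointing down it reaches from about 0.275 to 1 m from the base axis. Payload 8.4 kg.
Tool frame: the origin (TCP) lies at the very end of the fingers, on their centre line; the grasp point (between the pads) lies r.pinch_z behind it (r.pinch_z is the distance from the TCP to the grasp point, in m); z points along the fingers, y is the line along which they close (so a half turn about z gives the same grasp; the last joint's range is limited). The gripper opens to 85 mm and grips with 20 to 120 N. Pads are 22 mm wide; open, the fingers measure 114 mm over their backs; the gripper's body (76 mm by 85 mm) begins 54 mm behind the grasp point. The pads swing forward as they close: fully open they stand 13 mm farther back than shut.
Start: joints at [70.394, 20.225, 93.587, -0, 66.188, -0.138], TCP at [0.208, 0.589, 0.231] pointing down, gripper open.
Joint ranges: [-150.9, 150.9], [-52.94, 120.26], [3.33, 152.33], [-74.26, 254.26], [0, 154.13], [-172.89, 172.89]. Speed limits (degrees/s): [127.2, 127.2, 159.86, 180, 180, 180].

INTERFACE

Orientations are given as a 3x3 rotation matrix whose columns are the frame's x, y, z axes.
In Python, from bench import sensors, viewer, job, r gives the robot as it stands.
- The arm moves only by the tool play_rows, never from a script. Its argument "deltas" is a list of rows, each a list of 7 numbers: the opening, from 0 (shut) to 1 (fully open), then the shift along the tool's x, y, z in mm, then the turn, a rotation vector about the tool's x, y, z in degrees. A call has 1 to 20 rows; each row shifts and turns the commanded pose from where the row before left it, along the tool's axes as they then stand; what a row does not reach is not made up. A row lasts 1/8 s, in which the tool goes at most 62.5 mm and 10.7 degrees, less where a joint would pass 70% of its speed; a pose out of reach is approached as far as the arm can. A call is refused whole if a number of a shift passes 62.5 or a number of a turn 10.7, either way. A call with a gripper value outside its range is refused whole. The fingers move at their own pace and stop on an object; "newtons" is the grip in N (left out, the last holds). Time passes only in rows, so rows that do not move let the fingers close. It gives the time, the measured TCP pose, the force, the opening and the grip force at its end, in the units of the state.
- sensors.read_state(): the state, without advancing time (a new reading comes with each control period).
- viewer.get_image(name): name is "side" or "top"; returns a dict with "image" (420x560x3 uint8, red, green, blue), "fx", "fy", "cx", "cy" (pixels), "R" (3x3) and "t" (3): a world point X has camera coordinates R X + t. Camera axes: x right, y down, z forward; pixel columns grow to the right and rows downward; lengths in m; the calibration is good to about 2 mm. A picture is of the moment at which its call begins. There is no depth.
- job.finish_job(): hands the job in; it is judged then, once.
The state is a dict: "clock": time; "joint_positions": joint angles; "joint_vel": joint speeds; "effort": joint torques, N m; "ee_pos": TCP position; "tcp_rot": TCP orientation; "force": force on the tool from outside, world axes, zero at the start; "torque": the same for the moment, N m; "finger_gap": finger opening in m; "grip_force": force on a finger pad.
Only numpy, scipy, OpenCV 4.12 (cv2) and the standard library are available. Lean on these libraries where they do the work, as an engineer would, in place of code of your own. Each camera call takes 0.05 s, during which the arm holds its last target. There are 200 camera calls.

## Working session

There is one attempt and no reset: what is moved stays moved. The work goes in short steps, Python scripts to look and compute and a tool call to move; the robot and the scene stay as the last step left them, time stands still between calls to the robot, and variables do not carry over. Pictures are saved under pics/ and viewed, at most 10 in all, crops included, and the job is handed in when it is done.

Besides the shell and the picture viewer there is one more tool, called as a command line: name --pt "numbers of a row" for each row, then --argument value for the rest. play_rows: Moves the arm, as the interface text tells. Its arguments: {"type":"object","properties":{"deltas":{"type":"array","items":{"type":"array","items":{"type":"number"}}},"newtons":{"type":"number"}},"required":["deltas"]}

```bash
mkdir -p pics
python3 - <<'E'
from bench import sensors, viewer, r
import cv2,json,numpy as np,pickle
for n in("top","side"):
    d=viewer.get_image(n); cv2.imwrite(f"pics/{n}0.png",cv2.resize(d["image"][:,:,::-1],None,fx=1.4,fy=1.4,interpolation=cv2.INTER_CUBIC))
    pickle.dump(d,open(f"{n}0.pkl","wb")); print(n,d["fx"],d["cx"],d["cy"],np.round(d["R"],3).tolist(),d["t"])
print(r.pinch_z, sensors.read_state())
E
```

```text
top 471.27700103855307 279.3035970993693 213.55166112536347 [[-0.009, -1.0, -0.001], [-0.983, 0.009, -0.183], [0.183, -0.001, -0.983]] [-0.05478236  0.47999881  1.12811866]
side 452.29277674694634 284.4156235095841 209.1779893223935 [[0.715, -0.698, -0.02], [-0.396, -0.382, -0.835], [0.575, 0.605, -0.55]] [-0.38774297  0.25082641  0.96811198]
0.0187 {'clock': 0.1, 'joint_positions': array([ 7.03932006e+01,  2.02596372e+01,  9.36251625e+01,  6.44678867e-05,
        6.61888306e+01, -1.38207143e-01]), 'joint_vel': array([ 0.03891085,  0.00929236, -0.05239486, -0.02353455, -0.04269484,
        0.12788962]), 'effort': array([ 1.68824954e-06, -6.06361270e+01, -3.42821860e+01, -1.47208075e-04,
        3.95136929e-03, -2.20460441e-05]), 'ee_pos': array([0.20816629, 0.58885056, 0.23062197]), 'tcp_rot': array([[-9.42824179e-01,  3.33290234e-01, -4.32199310e-04],
       [ 3.33290514e-01,  9.42823403e-01, -1.21023334e-03],
       [ 4.12867087e-06, -1.28508519e-03, -9.99999174e-01]]), 'force': array([0.17435154, 0.17239065, 0.56240453]), 'torque': array([0.02335928, 0.02857867, 0.00076614]), 'grip_force': 0.0, 'finger_gap': 0.08523508635823891}
```

View pics/top0.png

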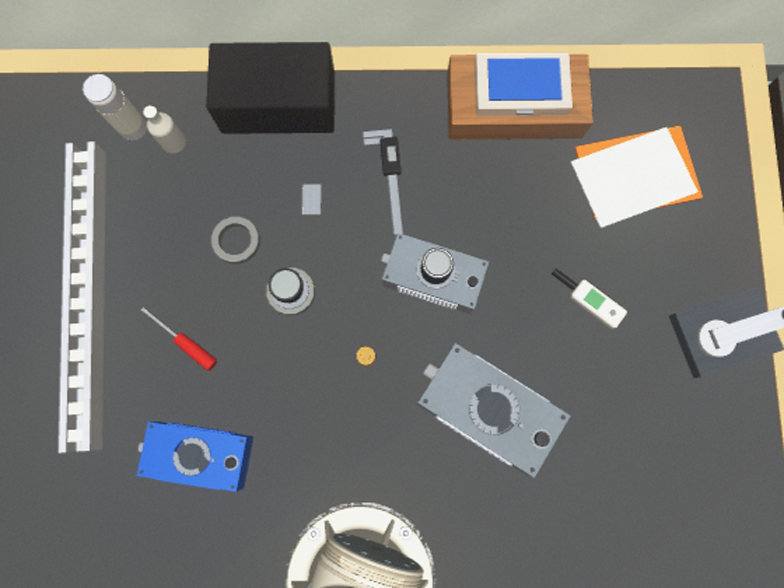

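View pics/side0.png

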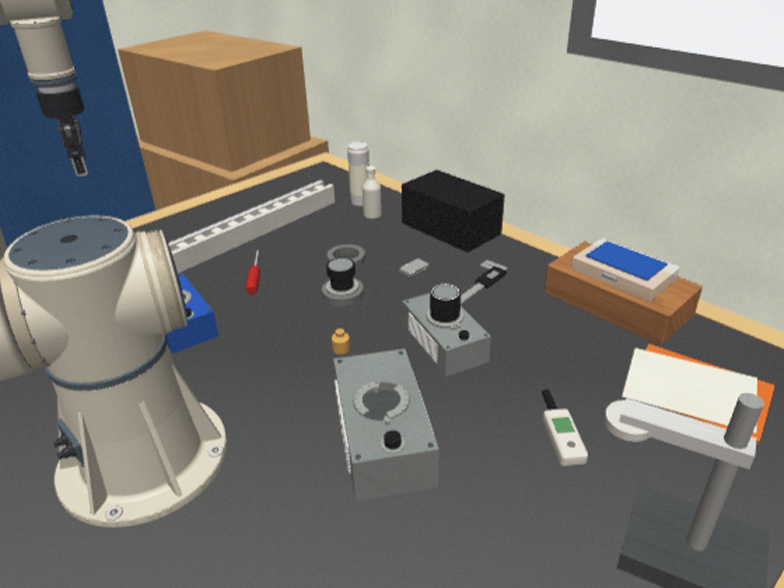

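The top view shows three look-alikes: a blue camera at (195,457), a large grey one without a lens at (495,410), and a small grey one carrying the lens at (436,268), with its button at (473,281). I choose the small grey one. Of the two cups, the empty one is at (235,239) and the spare's is at (290,288).

```bash
cat > h.py <<'E'
import numpy as np,cv2,pickle
def ray(d,uv,z):
    R=np.array(d["R"]);t=np.array(d["t"]);c=-R.T@t
    v=R.T@np.array([(uv[0]-d["cx"])/d["fx"],(uv[1]-d["cy"])/d["fy"],1]); return c+v*(z-c[2])/v[2]
def proj(d,X):
    p=np.array(d["R"])@np.array(X)+d["t"]; return np.array([d["fx"]*p[0]/p[2]+d["cx"],d["fy"]*p[1]/p[2]+d["cy"]])
E
python3 - <<'E'
from h import *
T=pickle.load(open("top0.pkl","rb"));S=pickle.load(open("side0.pkl","rb"))
def near(m,c):
    n,l,st,ce=cv2.connectedComponentsWithStats(m.astype(np.uint8)); 
    return [(i,st[i].tolist(),ce[i].round(1).tolist()) for i in range(1,n) if st[i,4]>20 and np.hypot(*(ce[i]-c))<45],l
for nm,d,c,cup,z in(("top",T,(311,191),(168,171),0),("side",S,(318,230),(247,182),0)):
    im=d["image"];g=im.max(2).astype(int)
    a=im[c[1]-45:c[1]+45,c[0]-50:c[0]+50]; b=im[cup[1]-45:cup[1]+45,cup[0]-50:cup[0]+50]
    cv2.imwrite(f"pics/{nm}_c.png",cv2.resize(np.hstack([a,b])[:,:,::-1],None,fx=4,fy=4,interpolation=cv2.INTER_CUBIC))
    for name,m in(("dark",g<45),("grey",g>95)):
        L,l=near(m,c); print(nm,name,L)
        L,l2=near(m,cup); print("  cup",L)
        if name=="grey":
            for i,st,ce in L:
                ct,_=cv2.findContours((l2==i).astype(np.uint8),cv2.RETR_EXTERNAL,cv2.CHAIN_APPROX_NONE)
                e=cv2.fitEllipse(ct[0]); print("   ell",e, ray(d,e[0],.018).round(4))
    L=None
E
```

```text
top dark [(15, [302, 196, 13, 7, 25], [308.0, 199.6])]
  cup []
top grey [(1, [0, 0, 560, 420, 131835], [314.0, 187.3]), (933, [291, 149, 14, 13, 49], [298.4, 155.8])]
  cup [(987, [149, 152, 36, 35, 557], [166.9, 170.0])]
   ell ((166.75865173339844, 170.007568359375), (32.42850112915039, 34.91023635864258), 69.42231750488281) [0.6016 0.2314 0.018 ]
side dark [(13, [308, 211, 21, 19, 300], [317.5, 220.7]), (15, [328, 236, 6, 6, 30], [330.7, 238.8])]
  cup [(11, [233, 190, 21, 17, 229], [243.7, 198.7])]
side grey [(336, [308, 202, 20, 13, 201], [317.8, 207.9]), (337, [329, 202, 17, 15, 101], [336.0, 208.2]), (338, [287, 209, 64, 59, 1845], [319.8, 239.5])]
  cup [(330, [234, 174, 27, 20, 264], [245.2, 183.9]), (335, [230, 198, 30, 16, 234], [244.3, 207.4])]
   ell ((245.5494842529297, 182.96900939941406), (16.89203453063965, 25.067859649658203), 67.9145278930664) [0.5887 0.2237 0.018 ]
   ell ((244.18661499023438, 205.53939819335938), (15.262002944946289, 27.090396881103516), 85.41427612304688) [0.5007 0.1257 0.018 ]
```

View pics/top_c.png

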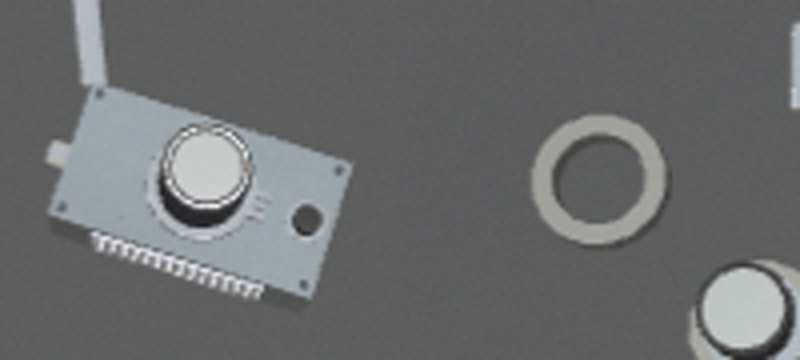

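View pics/side_c.png

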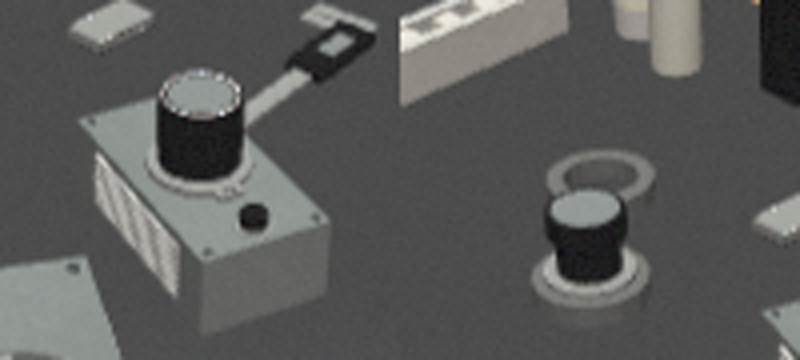

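Both crops confirm the choice. In the top crop the plate corners are at about (97,86), (353,161), (310,299) and (48,214), the lens top is at (207,167), the button at (307,220) and the ring at (599,180). In the side crop the lens top is at (201,94) and the button at (254,214). The lens is fitted and the chosen cup is empty.

Run:
```python
from h import *
T=pickle.load(open("top0.pkl","rb"));S=pickle.load(open("side0.pkl","rb"))
f=lambda x,y,o:np.array([(x+.5)/4-.5+o[0],(y+.5)/4-.5+o[1]])
o=(261,146);s=(268,185)
C=np.array([ray(T,f(*p,o),.0585) for p in((97,86),(353,161),(310,299),(48,214))])
print("plate",C.round(4).tolist(),"centre",C.mean(0).round(4),"sizes",np.linalg.norm(np.roll(C,-1,0)-C,axis=1).round(3))
ax=C[1]+C[2]-C[0]-C[3]; print("-y dir deg",np.degrees(np.arctan2(ax[1],ax[0])))
L=ray(T,f(207,167,o),.115);L2=ray(S,f(201,94,s),.115);B=ray(T,f(307,220,o),.070);B2=ray(S,f(254,212,s),.069)
print("lens",L,L2,"btn",B,B2)
for a,b in((L,B),(L2,B2)): v=b-a;print(np.hypot(*v[:2]),np.degrees(np.arctan2(v[1],v[0])))
print("side cup",ray(S,np.array([(601+.5)/4-.5+247-50-100,(179+.5)/4-.5+137]),.018))
# cup with mask: inner & outer ellipse
m=(T["image"].max(2)>95).astype(np.uint8)[140:200,140:195]
ct,h=cv2.findContours(m,cv2.RETR_CCOMP,cv2.CHAIN_APPROX_NONE)
for c in ct:
    if len(c)>40:e=cv2.fitEllipse(c);print(e,ray(T,np.array(e[0])+(140,140),.018).round(4))
```

```text
plate [[0.5949, -0.0739, 0.0585], [0.5453, -0.2323, 0.0585], [0.4586, -0.2029, 0.0585], [0.5133, -0.0428, 0.0585]] centre [ 0.528  -0.138   0.0585] sizes [0.166 0.092 0.169 0.087]
-y dir deg -108.1319008746072
lens [ 0.52847022 -0.13745297  0.115     ] [ 0.52876725 -0.13608161  0.115     ] btn [ 0.50560504 -0.20114668  0.07      ] [ 0.50675445 -0.20069449  0.069     ]
0.067673514421664 -109.7474513126793
0.06825971186680756 -108.81333386630689
side cup [0.5982409  0.22841745 0.018     ]
((26.75865364074707, 30.007570266723633), (32.42850112915039, 34.91023635864258), 69.42231750488281) [0.6016 0.2314 0.018 ]
((26.696043014526367, 30.1669921875), (21.991695404052734, 23.4127197265625), 44.87303161621094) [0.6012 0.2316 0.018 ]
```

play_rows --pt "0 -32 -38 0 0 0 0" --pt "0 -32 -38 0 0 0 0" --pt "0 -32 -38 0 0 0 0" --pt "0 -32 -38 0 0 0 0" --pt "0 -32 -38 0 0 0 0" --pt "0 -32 -38 0 0 0 0" --pt "0 -32 -38 0 0 0 0" --pt "0 -32 -38 0 0 0 0" --pt "0 -32 -38 0 0 0 0" --pt "0 -32 -38 0 0 0 0" --pt "0 -32 -38 0 0 0 0" --pt "0 -32 -38 0 0 0 0" --pt "0 -32 -38 0 0 0 0" --pt "0 -32 -38 0 0 0 0" --pt "0 -32 -38 0 0 0 0" --pt "0 -32 -38 0 0 0 0" --pt "0 -32 -38 0 0 0 0" --pt "0 0 0 0 0 0 0" --newtons 20

```text
clock: 2.35
ee_pos: [0.5066, -0.2039, 0.2308]
tcp_rot: [[-0.942, 0.336, 0.0], [0.336, 0.942, -0.001], [-0.0, -0.001, -1.0]]
force: [-0.1, 0.1, 0.3]
finger_gap: 0.0001
grip_force: 0.0
```

play_rows --pt "0 0 0 10 0 0 9.9" --pt "0 0 0 10 0 0 9.9" --pt "0 0 0 10 0 0 9.9" --pt "0 0 0 10 0 0 9.9" --pt "0 0 0 10 0 0 9.9" --pt "0 0 0 10 0 0 9.9" --pt "0 0 0 10 0 0 10" --pt "0 0 0 10 0 0 10" --pt "0 0 0 10 0 0 10" --pt "0 0 0 0 0 0 0" --pt "0 0 0 0 0 0 0"

```text
clock: 3.72
ee_pos: [0.5059, -0.2007, 0.1415]
tcp_rot: [[0.319, 0.948, -0.0], [0.948, -0.319, 0.0], [0.0, -0.0, -1.0]]
force: [-0.1, 0.2, -0.4]
finger_gap: 0.0001
grip_force: 0.0
```

```bash
cat >> h.py <<'E'
def togo(target,yaw=None):
    from bench import sensors
    s=sensors.read_state();R=s["tcp_rot"]
    print("t",round(s["clock"],2),"pos",s["ee_pos"].round(4),"yaw",np.degrees(np.arctan2(R[1,1],R[0,1])).round(2),"tilt",R[:2,2].round(4),"F",s["force"].round(2),"M",s["torque"].round(3),"gap",round(s["finger_gap"],4),"grip",round(s["grip_force"],1),"j6",s["joint_positions"][5].round(1))
    print("tool mm",(1000*R.T@(np.array(target)-s["ee_pos"])).round(1))
E
python3 -c "
from h import *
togo((.506,-.201,.085))
from bench import viewer
for n in('top','side'):
    d=viewer.get_image(n);pickle.dump(d,open(n+'1.pkl','wb'))
"
```

```text
t 3.73 pos [ 0.5059 -0.2007  0.1415] yaw -18.63 tilt [-0.      0.0001] F [-0.06  0.2  -0.38] M [-0.018  0.015 -0.027] gap 0.0001 grip 0.0 j6 -3.2
tool mm [-0.2  0.2 56.5]
```

play_rows --pt "0 0 0 20 0 0 0" --pt "0 0 0 20 0 0 0" --pt "0 0 0 20 0 0 0" --pt "0 0 0 8 0 0 0" --pt "0 0 0 1 0 0 0" --pt "0 0 0 1 0 0 0" --pt "0 0 0 1 0 0 0" --pt "0 0 0 1 0 0 0" --pt "0 0 0 1 0 0 0" --pt "0 0 0 1 0 0 0" --pt "0 0 0 1 0 0 0" --pt "0 0 0 0 0 0 0"

```text
clock: 5.32
ee_pos: [0.5062, -0.2012, 0.0663]
tcp_rot: [[0.323, 0.946, 0.001], [0.946, -0.323, -0.0], [-0.0, 0.001, -1.0]]
force: [1.1, -0.5, 1.7]
finger_gap: 0.0001
grip_force: 0.9
```

play_rows --pt "0 0 0 0.7 0 0 0" --pt "0 0 0 0.7 0 0 0" --pt "0 0 0 0.7 0 0 0" --pt "0 0 0 0 0 0 0" --pt "0 0 0 0 0 0 0"

```text
clock: 5.95
ee_pos: [0.5059, -0.2011, 0.0642]
tcp_rot: [[0.323, 0.946, 0.0], [0.946, -0.323, -0.0], [-0.0, 0.0, -1.0]]
force: [1.8, -0.7, 2.9]
finger_gap: -0.0001
grip_force: 1.2
```

play_rows --pt "0 0 0 0.6 0 0 0" --pt "0 0 0 0.3 0 0 0" --pt "0 0 0 0 0 0 0" --pt "0 0 0 0 0 0 0"

```text
clock: 6.45
ee_pos: [0.5059, -0.2011, 0.0633]
tcp_rot: [[0.323, 0.946, -0.0], [0.946, -0.323, 0.0], [0.0, -0.0, -1.0]]
force: [1.3, -0.1, 2.5]
finger_gap: -0.0003
grip_force: 1.3
```

play_rows --pt "0 0 0 -10 0 0 0" --pt "0 0 0 -30 0 0 0" --pt "0 0 0 -40 0 0 0" --pt "1 0 0 -25 0 0 0" --pt "1 23 0.7 0 0 0 0" --pt "1 23 0 0 0 0 0" --pt "1 22 0 0 0 0 0" --pt "1 0 0 0 0 0 0" --pt "1 0 0 0 0 0 0" --pt "1 0 0 0 0 0 0"

```text
clock: 7.7
ee_pos: [0.5282, -0.1376, 0.1683]
tcp_rot: [[0.324, 0.946, -0.0], [0.946, -0.324, -0.0], [-0.0, -0.0, -1.0]]
force: [-0.8, 0.1, 0.4]
finger_gap: 0.0854
grip_force: 0.0
```

```bash
python3 -c "
from h import *
togo((.5285,-.137,.073))
"
```

```text
t 7.7 pos [ 0.5282 -0.1376  0.1683] yaw -18.9 tilt [-0.0004 -0.0001] F [-0.77  0.06  0.44] M [ 0.02   0.047 -0.012] gap 0.0854 grip 0.0 j6 4.2
tool mm [ 0.7  0.2 95.3]
```

play_rows --pt "1 0.7 0.2 30 0 0 0" --pt "1 0 0 30 0 0 0" --pt "1 0 0 25 0 0 0" --pt "1 0 0 10 0 0 0" --pt "1 0 0 0 0 0 0" --pt "0.68 0 0 0 0 0 0" --pt "0.67 0 0 0 0 0 0" --pt "0.66 0 0 0 0 0 0" --pt "0.65 0 0 0 0 0 0" --pt "0.65 0 0 0 0 0 0" --newtons 20

```text
clock: 8.95
ee_pos: [0.529, -0.1364, 0.0734]
tcp_rot: [[0.323, 0.946, 0.0], [0.946, -0.323, -0.0], [-0.0, 0.0, -1.0]]
force: [0.2, 0.4, 0.3]
finger_gap: 0.0552
grip_force: 0.0
```

```bash
python3 -c "
from h import *
togo((.5285,-.137,.073))
"
```

```text
t 8.95 pos [ 0.529  -0.1364  0.0734] yaw -18.87 tilt [ 0.0001 -0.0001] F [0.24 0.4  0.25] M [ 0.005 -0.054  0.01 ] gap 0.0552 grip 0.0 j6 4.3
tool mm [-0.8 -0.3  0.4]
```

play_rows --pt "0.64 -0.4 0 0 0 0 0" --pt "0.62 0 0 0 0 0 0" --pt "0.6 0 0 0 0 0 0" --pt "0.55 0 0 0 0 0 0" --pt "0.5 0 0 0 0 0 0" --newtons 20

```text
clock: 9.57
ee_pos: [0.5288, -0.1367, 0.0734]
tcp_rot: [[0.323, 0.946, -0.0], [0.946, -0.323, 0.0], [-0.0, -0.0, -1.0]]
force: [-1.2, 0.8, 3.9]
finger_gap: 0.0532
grip_force: 20.6
```

```bash
python3 -c "
from h import *
togo((.5285,-.137,.073))
"
```

```text
t 9.57 pos [ 0.5288 -0.1367  0.0734] yaw -18.87 tilt [-0.0001  0.    ] F [-1.23  0.8   3.91] M [0.05  0.231 0.022] gap 0.0532 grip 20.6 j6 4.2
tool mm [-0.3 -0.2  0.4]
```

play_rows --pt "0.5 0 0 -0.2 0 0 -3" --pt "0.5 0 0 0 0 0 -3" --pt "0.5 0 0 0 0 0 -3" --pt "0.5 0 0 0 0 0 -3"

```text
clock: 10.07
ee_pos: [0.529, -0.1368, 0.0734]
tcp_rot: [[0.118, 0.993, 0.0], [0.993, -0.118, -0.0], [-0.0, 0.0, -1.0]]
force: [-0.6, 0.8, 1.0]
finger_gap: 0.0539
grip_force: 21.1
```

```bash
python3 -c "
from h import *
togo((.5288,-.1367,.073))
"
```

```text
t 10.07 pos [ 0.529  -0.1368  0.0734] yaw -6.78 tilt [ 0.0004 -0.0001] F [-0.64  0.8   1.04] M [ 0.024 -0.023 -0.103] gap 0.0539 grip 21.1 j6 -7.9
tool mm [ 0.1 -0.3  0.4]
```

play_rows --pt "0.5 0 0 0 0 0 -3" --pt "0.5 0 0 0 0 0 -3" --pt "0.5 0 0 0 0 0 -3" --pt "0.5 0 0 0 0 0 -3" --pt "0.5 0 0 0 0 0 -3" --pt "0.5 0 0 0 0 0 -3" --pt "0.5 0 0 0 0 0 -3" --pt "0.5 0 0 0 0 0 -3" --pt "0.5 0 0 0 0 0 -3" --pt "0.5 0 0 0 0 0 -3" --pt "0.5 0 0 0 0 0 -3" --pt "0.5 0 0 0 0 0 -2"

```text
clock: 11.58
ee_pos: [0.529, -0.1368, 0.0734]
tcp_rot: [[-0.473, 0.881, 0.0], [0.881, 0.473, -0.0], [-0.0, 0.0, -1.0]]
force: [0.3, -0.5, -0.4]
finger_gap: 0.0538
grip_force: 21.0
```

```bash
python3 -c "
from h import *
togo((.5288,-.1367,.073))
"
```

```text
t 11.57 pos [ 0.529  -0.1368  0.0734] yaw 28.21 tilt [ 0.0004 -0.0001] F [ 0.32 -0.46 -0.37] M [ 0.019 -0.005 -0.041] gap 0.0538 grip 21.0 j6 -42.9
tool mm [ 0.2 -0.2  0.4]
```

play_rows --pt "0.5 0 0 0 0 0 -1" --pt "0.5 0 0 0 0 0 -1" --pt "0.5 0 0 0 0 0 0"

```text
clock: 11.95
ee_pos: [0.5289, -0.1368, 0.0734]
tcp_rot: [[-0.502, 0.865, 0.0], [0.865, 0.502, -0.0], [-0.0, 0.0, -1.0]]
force: [-0.1, 0.1, -1.1]
finger_gap: 0.0534
grip_force: 21.2
```

```bash
cat > q.py <<'E'
from h import *
togo((.5288,-.1367,.073))
E
python3 q.py
```

```text
t 11.95 pos [ 0.5289 -0.1368  0.0734] yaw 30.13 tilt [ 0. -0.] F [-0.14  0.09 -1.11] M [-0.042 -0.115 -0.021] gap 0.0534 grip 21.2 j6 -44.8
tool mm [ 0.1 -0.   0.4]
```

play_rows --pt "0.5 0 0 0 0 0 -1" --pt "0.5 0 0 0 0 0 -0.5"

```text
clock: 12.2
ee_pos: [0.5287, -0.1368, 0.0734]
tcp_rot: [[-0.525, 0.851, -0.0], [0.851, 0.525, 0.0], [0.0, -0.0, -1.0]]
force: [-0.4, -0.2, -0.7]
finger_gap: 0.0536
grip_force: 21.2
```

```bash
python3 q.py
```

```text
t 12.2 pos [ 0.5287 -0.1368  0.0734] yaw 31.67 tilt [-0.0002  0.0001] F [-0.44 -0.19 -0.7 ] M [-0.004  0.    -0.037] gap 0.0536 grip 21.2 j6 -46.3
tool mm [0.  0.1 0.4]
```

play_rows --pt "0.5 0 0 0 0 0 -1" --pt "0.5 0 0 0 0 0 -0.6"

```text
clock: 12.45
ee_pos: [0.5287, -0.1367, 0.0735]
tcp_rot: [[-0.549, 0.836, -0.0], [0.836, 0.549, 0.0], [0.0, -0.0, -1.0]]
force: [-0.5, -0.7, -0.0]
finger_gap: 0.0535
grip_force: 21.2
```

```bash
python3 q.py
```

```text
t 12.45 pos [ 0.5287 -0.1367  0.0735] yaw 33.28 tilt [-0.0002  0.    ] F [-0.48 -0.68 -0.02] M [-0.048  0.023 -0.048] gap 0.0535 grip 21.2 j6 -47.9
tool mm [0.  0.1 0.5]
```

play_rows --pt "0.5 0 0 0 0 0 -1" --pt "0.5 0 0 0 0 0 -0.7"

```text
clock: 12.7
ee_pos: [0.5287, -0.1367, 0.0734]
tcp_rot: [[-0.573, 0.819, -0.0], [0.819, 0.573, 0.0], [0.0, -0.0, -1.0]]
force: [0.0, 0.3, -1.0]
finger_gap: 0.0536
grip_force: 21.3
```

```bash
python3 q.py
```

```text
t 12.7 pos [ 0.5287 -0.1367  0.0734] yaw 34.99 tilt [-0.0003  0.0001] F [ 0.02  0.33 -1.05] M [ 0.02  -0.056 -0.068] gap 0.0536 grip 21.3 j6 -49.6
tool mm [-0.   0.1  0.4]
```

play_rows --pt "0.5 0 0 0 0 0 -1" --pt "0.5 0 0 0 0 0 -0.7"

```text
clock: 12.95
ee_pos: [0.5287, -0.1368, 0.0734]
tcp_rot: [[-0.597, 0.802, -0.0], [0.802, 0.597, 0.0], [0.0, -0.0, -1.0]]
force: [-0.2, 0.7, -1.5]
finger_gap: 0.0533
grip_force: 21.3
```

```bash
python3 q.py
```

```text
t 12.95 pos [ 0.5287 -0.1368  0.0734] yaw 36.69 tilt [-0.0002  0.    ] F [-0.23  0.72 -1.51] M [-0.006  0.029 -0.025] gap 0.0533 grip 21.3 j6 -51.3
tool mm [0.  0.1 0.4]
```

play_rows --pt "0.5 0 0 0 0 0 -1" --pt "0.5 0 0 0 0 0 -0.7"

```text
clock: 13.2
ee_pos: [0.5288, -0.1368, 0.0735]
tcp_rot: [[-0.621, 0.784, -0.0], [0.784, 0.621, 0.0], [0.0, -0.0, -1.0]]
force: [0.0, -0.0, -1.3]
finger_gap: 0.0538
grip_force: 21.4
```

```bash
python3 q.py
```

```text
t 13.2 pos [ 0.5288 -0.1368  0.0735] yaw 38.39 tilt [-0.0001  0.    ] F [ 0.03 -0.02 -1.32] M [ 0.011 -0.071 -0.063] gap 0.0538 grip 21.4 j6 -53.0
tool mm [0.1 0.  0.5]
```

play_rows --pt "0.5 0 0 0 0 0 -1" --pt "0.5 0 0 0 0 0 -0.7"

```text
clock: 13.45
ee_pos: [0.5288, -0.1368, 0.0734]
tcp_rot: [[-0.644, 0.765, -0.0], [0.765, 0.644, 0.0], [0.0, -0.0, -1.0]]
force: [-0.3, 0.7, -2.6]
finger_gap: 0.0535
grip_force: 21.5
```

```bash
python3 q.py
```

```text
t 13.45 pos [ 0.5288 -0.1368  0.0734] yaw 40.08 tilt [-0.0001  0.    ] F [-0.32  0.7  -2.65] M [-0.034  0.03  -0.034] gap 0.0535 grip 21.5 j6 -54.7
tool mm [0.1 0.  0.4]
```

play_rows --pt "0.5 0 0 0 0 0 -1" --pt "0.5 0 0 0 0 0 -0.7"

```text
clock: 13.7
ee_pos: [0.5291, -0.1369, 0.0735]
tcp_rot: [[-0.666, 0.746, 0.0], [0.746, 0.666, -0.0], [-0.0, 0.0, -1.0]]
force: [1.6, -0.7, -3.3]
finger_gap: 0.0534
grip_force: 21.7
```

```bash
python3 q.py
```

```text
t 13.7 pos [ 0.5291 -0.1369  0.0735] yaw 41.78 tilt [ 0.0005 -0.0001] F [ 1.62 -0.71 -3.33] M [-0.108 -0.171 -0.097] gap 0.0534 grip 21.7 j6 -56.4
tool mm [ 0.3 -0.1  0.5]
```

play_rows --pt "0.5 0 0 0 0 0 -0.7" --pt "0.5 0 0 0 0 0 -0.3"

```text
clock: 13.95
ee_pos: [0.529, -0.1368, 0.0735]
tcp_rot: [[-0.679, 0.734, 0.0], [0.734, 0.679, -0.0], [-0.0, 0.0, -1.0]]
force: [1.9, -1.0, -3.4]
finger_gap: 0.0538
grip_force: 21.8
```

```bash
python3 q.py
```

```text
t 13.95 pos [ 0.529  -0.1368  0.0735] yaw 42.74 tilt [ 0.0004 -0.    ] F [ 1.85 -0.98 -3.42] M [-0.203 -0.243 -0.28 ] gap 0.0538 grip 21.8 j6 -57.4
tool mm [ 0.3 -0.1  0.5]
```

play_rows --pt "0.5 0 0 0 0 0 0.8" --pt "0.5 0 0 0 0 0 0" --pt "0.5 0 0 -0.7 0 0 0" --pt "0.5 0 0 -0.7 0 0 0" --pt "0.5 0 0 -0.7 0 0 0" --newtons 25

```text
clock: 14.58
ee_pos: [0.5288, -0.1368, 0.0755]
tcp_rot: [[-0.668, 0.744, -0.0], [0.744, 0.668, -0.0], [-0.0, -0.0, -1.0]]
force: [2.7, -1.8, -7.2]
finger_gap: 0.0535
grip_force: 27.6
```

```bash
python3 q.py
```

```text
t 14.57 pos [ 0.5288 -0.1368  0.0755] yaw 41.94 tilt [-0.0001 -0.0001] F [ 2.71 -1.84 -7.2 ] M [-0.527 -0.424 -0.163] gap 0.0535 grip 27.6 j6 -56.6
tool mm [0.1 0.1 2.5]
```

play_rows --pt "0.5 -0.4 0.1 0 0 0 0" --pt "0.5 -0.4 0 0 0 0 0" --pt "0.5 0 0 0 0 0 0"

```text
clock: 14.95
ee_pos: [0.529, -0.1371, 0.0755]
tcp_rot: [[-0.668, 0.744, -0.001], [0.744, 0.668, 0.0], [0.001, -0.0, -1.0]]
force: [0.0, 0.3, -5.3]
finger_gap: 0.0534
grip_force: 27.7
```

```bash
python3 q.py
```

```text
t 14.95 pos [ 0.529  -0.1371  0.0755] yaw 41.92 tilt [-0.0008  0.0004] F [ 0.02  0.33 -5.26] M [-0.04   0.041 -0.101] gap 0.0534 grip 27.7 j6 -56.6
tool mm [0.4 0.1 2.5]
```

play_rows --pt "0.5 0 0 -0.4 0 0 0" --pt "0.5 0 0 -0.4 0 0 0" --pt "0.5 0 0 0 0 0 0"

```text
clock: 15.32
ee_pos: [0.529, -0.1371, 0.0762]
tcp_rot: [[-0.668, 0.744, -0.001], [0.744, 0.668, 0.0], [0.001, -0.0, -1.0]]
force: [-0.9, 0.3, -7.5]
finger_gap: 0.0533
grip_force: 27.7
```

```bash
python3 q.py
```

```text
t 15.32 pos [ 0.529  -0.1371  0.0762] yaw 41.93 tilt [-0.0008  0.0003] F [-0.95  0.3  -7.46] M [ 0.071  0.123 -0.095] gap 0.0533 grip 27.7 j6 -56.6
tool mm [0.5 0.1 3.2]
```

play_rows --pt "0.5 0 0 0 0 0 0.6" --pt "0.5 0 0 0 0 0 0"

```text
clock: 15.58
ee_pos: [0.5292, -0.1372, 0.0764]
tcp_rot: [[-0.66, 0.751, -0.001], [0.751, 0.66, 0.0], [0.0, -0.0, -1.0]]
force: [-2.2, 1.0, -5.2]
finger_gap: 0.0535
grip_force: 27.7
```

```bash
python3 q.py; python3 -c "
from h import *
from bench import viewer
T=pickle.load(open('side0.pkl','rb'));d=viewer.get_image('side');e=viewer.get_image('top')
a=[x['image'][175:265,265:365] for x in(T,d)]
cv2.imwrite('pics/s2.png',cv2.resize(np.hstack(a)[:,:,::-1],None,fx=4,fy=4,interpolation=cv2.INTER_CUBIC))"
```

```text
t 15.57 pos [ 0.5292 -0.1372  0.0764] yaw 41.32 tilt [-0.0005  0.0002] F [-2.17  1.04 -5.24] M [ 0.209  0.331 -0.013] gap 0.0535 grip 27.7 j6 -56.0
tool mm [0.6 0.  3.4]
```

View pics/s2.png

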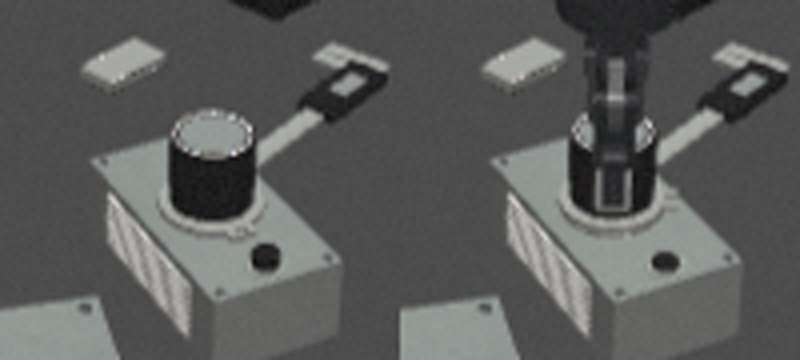

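The picture shows the button down (right crop, at 665,262), the tab swung round to (672,197), and the lens still upright between the fingers. The torque is now near zero, so I'll ease the side load and keep lifting in small steps.

play_rows --pt "0.5 0.5 0 0 0 0 0" --pt "0.5 0 0 -0.4 0 0 0" --pt "0.5 0 0 -0.4 0 0 0" --pt "0.5 0 0 0 0 0 0"

```text
clock: 16.18
ee_pos: [0.5293, -0.137, 0.0773]
tcp_rot: [[-0.66, 0.751, 0.0], [0.751, 0.66, -0.0], [-0.0, 0.0, -1.0]]
force: [-1.5, 0.7, -5.2]
finger_gap: 0.0537
grip_force: 27.7
```

```bash
python3 q.py
```

```text
t 16.18 pos [ 0.5293 -0.137   0.0773] yaw 41.33 tilt [ 0.0003 -0.0001] F [-1.47  0.7  -5.19] M [ 0.149  0.114 -0.049] gap 0.0537 grip 27.7 j6 -56.0
tool mm [ 0.5 -0.2  4.3]
```

play_rows --pt "0.5 0.3 0 -0.5 0 0 0" --pt "0.5 0 0 -0.5 0 0 0" --pt "0.5 0 0 -0.5 0 0 0" --pt "0.5 0 0 0 0 0 0"

```text
clock: 16.68
ee_pos: [0.5291, -0.1368, 0.0788]
tcp_rot: [[-0.66, 0.751, 0.0], [0.751, 0.66, -0.0], [-0.0, 0.0, -1.0]]
force: [-0.6, 0.4, -4.5]
finger_gap: 0.0536
grip_force: 27.7
```

```bash
python3 q.py
```

```text
t 16.68 pos [ 0.5291 -0.1368  0.0788] yaw 41.33 tilt [ 0.0004 -0.0001] F [-0.64  0.4  -4.52] M [-0.012 -0.015  0.005] gap 0.0536 grip 27.7 j6 -56.0
tool mm [ 0.3 -0.2  5.8]
```

Running free now. I'll go on lifting.

play_rows --pt "0.5 0 0 -1 0 0 0" --pt "0.5 0 0 -1 0 0 0" --pt "0.5 0 0 -1 0 0 0" --pt "0.5 0 0 -1.5 0 0 0" --pt "0.5 0 0 -1.5 0 0 0" --pt "0.5 0 0 0 0 0 0"

```text
clock: 17.42
ee_pos: [0.529, -0.1367, 0.0848]
tcp_rot: [[-0.66, 0.751, 0.0], [0.751, 0.66, -0.0], [-0.0, 0.0, -1.0]]
force: [0.5, 0.7, -3.6]
finger_gap: 0.0535
grip_force: 27.7
```

```bash
python3 q.py
```

```text
t 17.43 pos [ 0.529  -0.1367  0.0848] yaw 41.33 tilt [ 0.0003 -0.0001] F [ 0.45  0.69 -3.63] M [-0.061  0.014 -0.017] gap 0.0535 grip 27.7 j6 -56.0
tool mm [ 0.2 -0.1 11.8]
```

play_rows --pt "0.5 0 0 -10 0 0 0" --pt "0.5 0 0 -20 0 0 0" --pt "0.5 0 0 -30 0 0 0" --pt "0.5 0 0 -20 0 0 0" --pt "0.5 0 0 0 0 0 0"

```text
clock: 18.05
ee_pos: [0.5301, -0.137, 0.1666]
tcp_rot: [[-0.66, 0.751, 0.004], [0.751, 0.66, -0.001], [-0.003, 0.002, -1.0]]
force: [0.4, 0.0, -3.2]
finger_gap: 0.0538
grip_force: 27.9
```

Run:
```python
from h import *
togo((.6015,.231,.165))
from bench import viewer
for k in ("0","1","n"):
    T=pickle.load(open(f"top{k}.pkl","rb")) if k!="n" else viewer.get_image("top")
    p=T["image"][146:196,142:192].astype(float).mean(2); p=cv2.resize(p,None,fx=8,fy=8,interpolation=cv2.INTER_CUBIC)
    m=cv2.GaussianBlur(p,(0,0),4); th=(np.percentile(m,50)+m.max())/2
    b=(m>th).astype(np.uint8)
    ct,h=cv2.findContours(b,cv2.RETR_CCOMP,cv2.CHAIN_APPROX_NONE)
    for c in ct:
        if len(c)>300:
            e=cv2.fitEllipse(c);uv=(np.array(e[0])+.5)/8-.5+(142,146);print(k,uv.round(2),(np.array(e[1])/8).round(2),ray(T,uv,.018).round(4))
S=viewer.get_image("side")
p=S["image"][170:200,225:270].astype(float).mean(2);print(th)
p=cv2.resize(p,None,fx=8,fy=8,interpolation=cv2.INTER_CUBIC);b=(p>90).astype(np.uint8)
# left-right extremes of ring
ct,h=cv2.findContours(b,cv2.RETR_CCOMP,cv2.CHAIN_APPROX_NONE)
for c in ct:
    if len(c)>200: print("side",(np.array(cv2.boundingRect(c))/8+[224.5,169.5,0,0]).round(2))
print("pred side centre",proj(S,(.6015,.231,.018)),[proj(S,(.6015+.0445*np.cos(a),.231+.0445*np.sin(a),.018)).round(1).tolist() for a in np.arange(8)*np.pi/4])
```

```text
t 18.05 pos [ 0.5301 -0.137   0.1666] yaw 41.33 tilt [ 0.0036 -0.001 ] F [ 0.39  0.04 -3.17] M [0.013 0.037 0.026] gap 0.0538 grip 27.9 j6 -56.0
tool mm [229.2 296.7   1.5]
0 [167.08 170.33] [31.57 33.52] [0.6007 0.2306 0.018 ]
0 [167.07 170.2 ] [22.63 24.01] [0.6011 0.2306 0.018 ]
1 [167.09 170.34] [31.56 33.47] [0.6007 0.2305 0.018 ]
1 [167.07 170.2 ] [22.65 24.05] [0.6011 0.2306 0.018 ]
n [167.09 170.33] [31.54 33.48] [0.6007 0.2305 0.018 ]
n [167.07 170.21] [22.67 24.01] [0.6011 0.2306 0.018 ]
117.86959607712134
side [232.88 173.75  27.62  19.62]
pred side centre [247.12985276 180.7274784 ] [[257.6, 175.8], [248.2, 174.0], [238.3, 176.0], [233.2, 180.9], [236.3, 185.8], [246.0, 187.9], [256.3, 185.6], [261.0, 180.6]]
```

play_rows --pt "0.5 12 15 0 0 0 0" --pt "0.5 23 30 0 0 0 0" --pt "0.5 23 30 0 0 0 0" --pt "0.5 23 30 0 0 0 0" --pt "0.5 23 30 0 0 0 0" --pt "0.5 23 30 0 0 0 0" --pt "0.5 23 30 0 0 0 0" --pt "0.5 23 30 0 0 0 0" --pt "0.5 23 30 0 0 0 0" --pt "0.5 23 30 0 0 0 0" --pt "0.5 11 12 0 0 0 0" --pt "0.5 0 0 30 0 0 0" --pt "0.5 0 0 30 0 0 0" --pt "0.5 0 0 15 0 0 0" --pt "0.5 0 0 0 0 0 0" --pt "0.5 0 0 0 0 0 0"

```text
clock: 20.15
ee_pos: [0.6007, 0.2323, 0.0907]
tcp_rot: [[-0.66, 0.751, 0.001], [0.751, 0.66, 0.0], [-0.0, 0.001, -1.0]]
force: [0.1, 0.4, -4.9]
finger_gap: 0.0534
grip_force: 28.0
```

Run:
```python
from h import *
togo((.601,.2312,.032))
from bench import viewer
o=[]
for n,c in(("top",(168,165)),("side",(247,172))):
    d=viewer.get_image(n); o.append(cv2.resize(d["image"][c[1]-45:c[1]+45,c[0]-50:c[0]+50],None,fx=4,fy=4,interpolation=cv2.INTER_CUBIC))
cv2.imwrite("pics/hover.png",np.hstack(o)[:,:,::-1])
```

```text
t 20.15 pos [0.6007 0.2323 0.0907] yaw 41.32 tilt [0.0013 0.0005] F [ 0.08  0.39 -4.86] M [-0.019  0.019  0.049] gap 0.0534 grip 28.0 j6 -20.3
tool mm [-1.  -0.6 58.7]
```

View pics/hover.png

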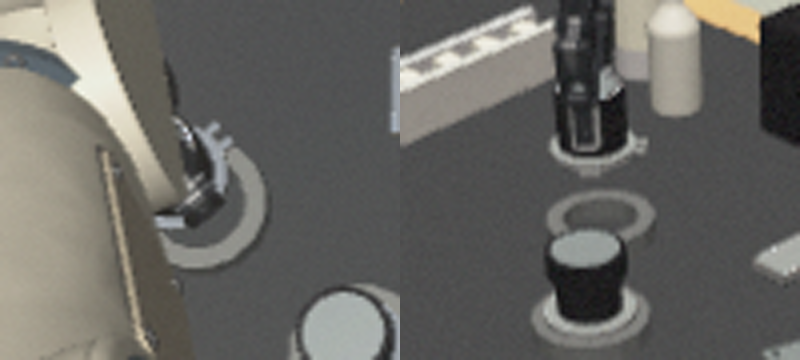

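The lens is held upright over the empty cup: flange at about (592,148) in the right half, ring at (601,214).

play_rows --pt "0.5 -1 -0.6 10 0 0 0" --pt "0.5 0 0 20 0 0 0" --pt "0.5 0 0 12 0 0 0" --pt "0.5 0 0 3 0 0 0" --pt "0.5 0 0 0 0 0 0" --pt "0.5 0 0 0 0 0 0"

```text
clock: 21.0
ee_pos: [0.6006, 0.2312, 0.0451]
tcp_rot: [[-0.66, 0.751, 0.001], [0.751, 0.66, 0.0], [-0.0, 0.001, -1.0]]
force: [0.9, -0.8, -4.3]
finger_gap: 0.0539
grip_force: 28.0
```

Run:
```python
from h import *
togo((.601,.2312,.032))
from bench import viewer
d=viewer.get_image("side")
for a in (0,np.pi/4*3-.05,np.pi*7/4-.05): print(proj(d,(.601+.034*np.cos(a),.2312+.034*np.sin(a),.0325)).round(2))
b=(d["image"][175:200,225:270].max(2))
cv2.imwrite("pics/s5.png",cv2.resize(d["image"][145:205,205:285][:,:,::-1],None,fx=8,fy=8,interpolation=cv2.INTER_CUBIC))
```

```text
t 21.0 pos [0.6006 0.2312 0.0451] yaw 41.33 tilt [0.0007 0.0002] F [ 0.87 -0.83 -4.31] M [ 0.029 -0.016 -0.003] gap 0.0539 grip 28.0 j6 -20.4
tool mm [-0.2  0.3 13.1]
[254.74 173.04]
[236.06 176.65]
[257.32 176.93]
```

View pics/s5.png

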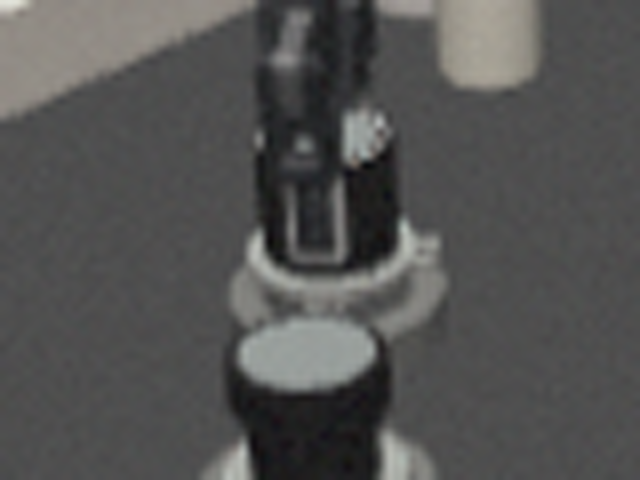

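The flange spans 247–415 px and the ring 229–447, so the lens sits about 1 mm to the left of the cup. I'll nudge it and go down with force checks.

play_rows --pt "0.5 -0.9 0.2 2 0 0 0" --pt "0.5 0 0 1.5 0 0 0" --pt "0.5 0 0 1 0 0 0" --pt "0.5 0 0 1 0 0 0" --pt "0.5 0 0 1 0 0 0" --pt "0.5 0 0 1 0 0 0" --pt "0.5 0 0 0 0 0 0"

```text
clock: 21.92
ee_pos: [0.6009, 0.2304, 0.0371]
tcp_rot: [[-0.66, 0.751, -0.0], [0.751, 0.66, -0.0], [0.0, -0.0, -1.0]]
force: [0.4, -0.1, -3.9]
finger_gap: 0.0534
grip_force: 28.0
```

```bash
python3 q.py
```

```text
t 21.93 pos [0.6009 0.2304 0.0371] yaw 41.33 tilt [-0.0002 -0.0001] F [ 0.37 -0.1  -3.86] M [ 0.01  -0.016 -0.013] gap 0.0534 grip 28.0 j6 -20.5
tool mm [-228.1 -296.6  -35.9]
```

play_rows --pt "0.5 0 0 1 0 0 0" --pt "0.5 0 0 1 0 0 0" --pt "0.5 0 0 1 0 0 0" --pt "0.5 0 0 0.7 0 0 0" --pt "0.5 0 0 0 0 0 0"

```text
clock: 22.55
ee_pos: [0.6009, 0.2304, 0.0334]
tcp_rot: [[-0.66, 0.751, -0.0], [0.751, 0.66, -0.0], [0.0, -0.0, -1.0]]
force: [-0.6, 0.9, -4.7]
finger_gap: 0.0533
grip_force: 28.0
```

```bash
python3 q.py
```

```text
t 22.55 pos [0.6009 0.2304 0.0334] yaw 41.33 tilt [-0.0001 -0.0001] F [-0.64  0.88 -4.7 ] M [ 0.03  -0.002  0.026] gap 0.0533 grip 28.0 j6 -20.5
tool mm [-228.  -296.6  -39.6]
```

play_rows --pt "0.5 0 0 0.6 0 0 0" --pt "0.5 0 0 0.6 0 0 0" --pt "0.5 0 0 0.4 0 0 0" --pt "0.5 0 0 0 0 0 0"

```text
clock: 23.05
ee_pos: [0.601, 0.2305, 0.0318]
tcp_rot: [[-0.66, 0.751, -0.0], [0.751, 0.66, -0.0], [0.0, -0.0, -1.0]]
force: [-0.4, 0.3, -5.0]
finger_gap: 0.0536
grip_force: 28.0
```

```bash
python3 q.py
```

```text
t 23.05 pos [0.601  0.2305 0.0318] yaw 41.33 tilt [-0.0001 -0.    ] F [-0.4   0.28 -5.04] M [-0.021  0.006 -0.003] gap 0.0536 grip 28.0 j6 -20.5
tool mm [-228.  -296.7  -41.1]
```

play_rows --pt "0.5 0 0 0.4 0 0 0" --pt "0.5 0 0 0.4 0 0 0" --pt "0.5 0 0 0.3 0 0 0" --pt "0.5 0 0 0 0 0 0"

```text
clock: 23.55
ee_pos: [0.6011, 0.2305, 0.0315]
tcp_rot: [[-0.66, 0.751, 0.0], [0.751, 0.66, 0.0], [-0.0, 0.0, -1.0]]
force: [-2.8, -0.5, 4.3]
finger_gap: 0.054
grip_force: 28.8
```

```bash
python3 q.py
```

```text
t 23.55 pos [0.6011 0.2305 0.0315] yaw 41.33 tilt [0.0002 0.    ] F [-2.84 -0.51  4.31] M [-0.255  0.554 -0.015] gap 0.054 grip 28.8 j6 -20.5
tool mm [-228.  -296.7  -41.5]
```

Seated on the rim at the expected height. Now I'll release gently.

play_rows --pt "0.64 0 0 -0.6 0 0 0" --pt "0.66 0 0 0 0 0 0" --pt "0.7 0 0 0 0 0 0" --pt "0.8 0 0 0 0 0 0" --pt "1 0 0 0 0 0 0" --pt "1 0 0 0 0 0 0" --pt "1 0 0 0 0 0 0" --pt "1 0 0 -10 0 0 0" --pt "1 0 0 -20 0 0 0" --pt "1 0 0 -40 0 0 0" --pt "1 0 0 -50 0 0 0" --pt "1 0 0 -50 0 0 0" --pt "1 -40 -40 0 0 0 0" --pt "1 -40 -40 0 0 0 0" --pt "1 -40 -40 0 0 0 0" --pt "1 -40 -40 0 0 0 0" --pt "1 0 0 0 0 0 0" --pt "1 0 0 0 0 0 0"

```text
clock: 25.8
ee_pos: [0.5868, 0.0047, 0.2026]
tcp_rot: [[-0.66, 0.752, 0.002], [0.752, 0.66, 0.0], [-0.001, 0.001, -1.0]]
force: [0.7, -0.7, -0.1]
finger_gap: 0.085
grip_force: 0.0
```

```bash
python3 q.py
python3 - <<'E'
from h import *
from bench import viewer
o=[]
for n,c in(("top",(168,165)),("side",(247,182))):
    d=viewer.get_image(n); o.append(cv2.resize(d["image"][c[1]-45:c[1]+45,c[0]-50:c[0]+50],None,fx=4,fy=4,interpolation=cv2.INTER_CUBIC))
    for z in (.018,.073):
        print(n,z,(proj(d,(.6012,.231,z))-c+(50,45))*4)
cv2.imwrite("pics/end.png",np.hstack(o)[:,:,::-1])
E
```

```text
t 25.8 pos [0.5868 0.0047 0.2026] yaw 41.27 tilt [0.0016 0.0004] F [ 0.7  -0.69 -0.14] M [ 0.074 -0.037  0.029] gap 0.085 grip 0.0 j6 -41.0
tool mm [ -67.9 -137.1  129.5]
top 0.018 [195.66456553 200.64054518]
top 0.073 [174.75340169 176.33369523]
side 0.018 [200.23263585 175.04522935]
side 0.073 [195.64852541 113.855006  ]
```

View pics/end.png

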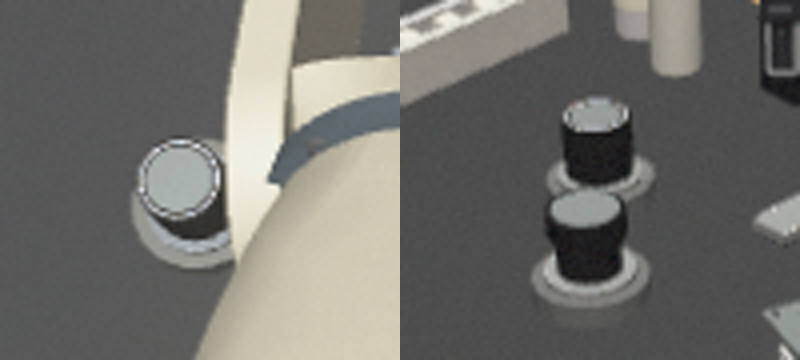

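The lens stands upright in the cup, with its top at (180,178) in the top view and (597,115) in the side view, close to the predicted positions. The spare hasn't moved and the gripper is clear.

```bash
python3 -c "
from bench import job
print(job.finish_job())"
```

```text
the job is handed in; nothing more can be done
None
```

I took the lens off the small grey camera and left it standing upright in the empty cup, let go. I handed the job in at about 26 s on the robot's clock, but no verdict was returned.

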